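# Close the keeper strap of a mortar cube carrier

### The job

Make the three mortar cubes in the aluminium carrier safe for carrying: lift the loose steel keeper strap by its black grip, swing it round the tall bolt and lower it so that its slot drops over the short stud and the strap lies flat across the cubes. Then push the sprung catch lever beside the stud past its over-centre point so that it snaps down onto the strap's end. Leave the cubes in their pockets and the other things on the bench alone.

Things in the scene. Friction and masses are not known exactly. Their poses are not given: they have to be found in the camera images.
- carrier: heavy aluminium block 150 (x) x 220 (y) x 36 mm, fixed, a steel carrying bow at each y end (140 mm from the centre). Origin: centre of its underside, z up; flat top (deck) at z = 36 mm. Along x = +5 mm: tall bolt (y = +85), three pockets 31 x 31, 30 deep, each with a cube sunk just below the deck (y = 49, 12, -25), short stud (y = -55); the catch stands behind, at y = -76.
- tall_bolt (a point): deck point in the axis of the tall shoulder bolt: plain upright shank 8 mm in diameter under a head 18 mm in diameter, underside 32, top 41 mm above the deck. The strap's round 12 mm hole is loose on the shank: the strap turns freely round it, tilts a little, can rise 27 mm, cannot come off. Axes as the carrier.
- short_stud (a point): point on the deck in the axis of the short stud, 140 mm from the tall bolt: upright, 8 mm in diameter, rounded nose, top 14 mm above the deck. Axes as the carrier.
- strap: loose steel strap, flat bar 186 x 26 x 5 mm, 0.2 kg. Origin: axis of its round hole, underside; x along the bar to the slotted end (bar x = -14 to 172), z up. Slot 12 mm wide, 28 long (x), centred at x = 140. Starts flat on the deck, swung 0.45 to 0.95 rad from the stud to the carrier's -x side. Closed: flat on the deck, its x along the carrier's -y, stud in the slot.
- strap_grip (a point): centre of the top of the strap's black grip, an upright block 36 mm long (strap x), 12 mm wide (strap y) that stands 31 mm above the strap's top face (36 mm above its underside), 80 mm from the hole. Axes as the strap.
- strap_slot (a point): centre of the strap's slot, at the strap's underside. Axes as the strap.
- catch (a joint): angle of the catch lever, rad: 0 = open, at its stop, leaning 0.26 back from upright (to the carrier's +x); it turns over to -x and down; 1.83 = level, its rubber pad on the strap's end; 1.96 = far stop if no strap is under it. An over-centre spring drives it back to 0 below 0.62 and on to closed above; the push is about 3 N near the tip and it snaps the rest by itself.
- catch_axle (a point): centre of the catch's axle, 14 mm above the deck, parallel to the carrier's y axis, 30 mm behind (+x) the strap's closed line and 21 mm beyond the stud (-y). Axes as the carrier.
- catch_tip (a point): free end of the catch lever, 81 mm from the axle on its centre line. Flat bar 10 (carrier y) x 8 mm up to 40 mm from the axle, then a round black handle 11 to 14 mm thick; the pad is 30 mm from the axle. It moves in a plane square to the carrier's y axis.
- cube_a: mortar cube 28 mm in the pocket next to the tall bolt; origin: centre of its underside. To be left where it is.
- cube_b: mortar cube 28 mm in the middle pocket; origin: centre of its underside. To be left where it is.
- cube_c: mortar cube 28 mm in the pocket next to the short stud; origin: centre of its underside. To be left where it is.
- spare_cube: bystander: mortar cube 28 mm standing on the bench; origin: centre of its underside
- tape: bystander: roll of masking tape, 66 mm across, 19 mm high, lying on the bench; origin: centre of its underside
- calliper: bystander: digital caliper 235 mm long, 76 mm wide, 15 mm high, lying on the bench, its length along its own y axis; origin: centre of its underside
- marker: bystander: white marker pen 135 mm long, 14 mm thick, lying on the bench along its own y axis; origin: centre of its underside

How it is judged (in metres and radians):
On the way, in this order (a step that is already met when the one before it is completed fails the run):
1. the strap's slot is down over the short stud while the catch is still open (horizontal distance between strap_slot and short_stud below 0.007 m and z of strap_slot in the frame of short_stud below 0.004 m and value of joint catch below 0.5 rad), for 0.2 s.
2. the catch has snapped over onto the strap (value of joint catch above 1.7 rad), for 0.2 s.
At the end, for the whole second after the job is handed in: The strap lies flat (within 0.04 rad) and at rest on the deck with the short stud in its slot: slot centre within 7 mm of the stud's axis, strap underside less than 3 mm above the deck there. The catch stands beyond 1.7 rad, on the strap. The three cubes are in their pockets (moved less than 8 mm) (horizontal distance between strap_slot and short_stud below 0.007 m and z of strap_slot in the frame of short_stud below 0.003 m and angle between strap's own z axis and vertical below 0.04 rad and value of joint catch above 1.7 rad and linear speed of strap below 0.02 m/s and distance of each of cube_a, cube_b, cube_c from where it was at the start of the episode below 0.008 m); the robot touches nothing.
It fails at once if a bystander (spare cube, tape roll, caliper or marker) is moved by more than 20 mm (distance of any of spare_cube, tape, calliper, marker from where it was at the start of the episode above 0.02 m).
It also fails if it takes over 43 s, if anything falls off the work surface, if the arm or the gripper's body presses on something with over 40 N, if the wrist force passes 120 N, or if a joint passes its speed limit or range.

### The arm

A 6-joint arm with a two-finger parallel gripper is mounted at the origin on a cart in front of the work surface, level with it; the furniture and walls round the work are solid. World frame = base frame: x ahead of the robot, y to its left, z up, the work surface at z = 0. Lengths are in m, angles in degrees, forces in N, time in s.
With the tool pointing down it reaches from about 0.375 to 0.75 m from the base axis. Payload 9 kg.
Tool frame: the origin (TCP) lies where the fingers leave the gripper's body, on its centre line; the fingertips stand 73 mm ahead of it and the grasp point (between the pads) lies 54 mm ahead of it (robot.tip_reach is the distance from the TCP to the fingertips, in m); z points along the fingers, y is the direction in which the jaws open and shut (so a half turn about z gives the same grasp; the last joint's range is limited). The gripper opens to 85 mm and grips with 20 to 120 N. Pads are 22 mm wide; open, the fingers measure 114 mm over their backs; the gripper's body (76 mm by 85 mm) begins 54 mm behind the grasp point. The pads swing forward as they close: fully open they stand 13 mm farther back than shut.
Start: joints at [60.579, 5.964, 5.575, 89.605, 0, 77.527], TCP at [0.175, 0.574, 0.304] pointing down, gripper open.
Joint ranges: [-171.21, 171.21], [-48.23, 106.86], [-62.78, 66.21], [-105.2, 120.99], [-86.42, 89.51], [-180, 180]. Speed limits (degrees/s): [127.2, 127.2, 147.25, 180, 180, 180].

### API

Orientations are given as [roll, pitch, yaw] about the fixed x, y, z axes, in that order (R = Rz(yaw) Ry(pitch) Rx(roll)).
In Python, from plant import robot gives the robot as it stands. Calls block until the motion is done:
- robot.move_pose(position, orientation): joint-space move of the TCP to a pose.
- robot.line_to(position, vel=0.15, rotation=None, guard=None): straight line of the TCP; rotation=None keeps the orientation; vel is the mean speed in m/s. With guard (N) it stops when the force on the tool has changed by that much, and returns True; else False.
- robot.goto_joints(angles): joint-space move.
- robot.set_gripper(opening): finger opening in m; the grip force is fixed at half the most; returns when the fingers have stopped.
- robot.pause(seconds).
- robot.ik(position, orientation): joint angles nearest the present ones, or None.
- robot.observe(): the state.
- robot.grab_frame(name): name is "scene" or "side" or "wrist"; returns the picture (480x640x3 uint8, blue, green, red); there is no depth.
- robot.get_calibration(name): a dict with "vertical_fov" (degrees; the focal length in pixels is half the picture's height over the tangent of half this angle, whatever the lens; pixels are square), "cx", "cy" (the principal point, pixels), "k1" (the pictures are not rectified: a ray, as slopes to the right and down, at radius r is drawn at 1 + k1 r^2 times it, then the intrinsics apply), "rvec" (rotation vector, rad) and "tvec" (3), from world to camera coordinates, as OpenCV has them. Camera axes: x right, y down, z forward; pixel columns grow to the right and rows downward; lengths in m; the calibration is good to about 2 mm. A picture is of the moment at which its call begins: read the wrist's pose just before it. get_calibration takes no time and is no camera call; for the wrist camera it gives the pose at the moment of the call.
A pose or a line that the arm cannot do raises robot.IKError and nothing moves.
- robot.job_done(): hands the job in, once; it reports no verdict.
The state is a dict: "time": time; "q": joint angles; "qvel": joint speeds; "joint_torque": joint torques, N m; "tool_pos": TCP position; "tcp_rot": TCP orientation; "ft_force": force on the tool from outside, world axes, zero at the start; "torque": the same for the moment, N m; "gripper_width": finger opening in m.
Only numpy, scipy, OpenCV 4.12 (cv2) and the standard library are available. Lean on these libraries where they do the work, as an engineer would, in place of code of your own. Each camera call takes 0.05 s, during which the arm holds its last target.

## Working session

There is one attempt and no reset: what is moved stays moved. The work goes in short steps, each a Python script; the robot and the scene stay as the last script left them, time stands still between calls to the robot, and variables do not carry over. Pictures are saved under pics/ and viewed, and the job is handed in when it is done.

```bash
ls; mkdir -p pics; python3 - <<'E'
from plant import robot
import cv2
for n in ("scene","side","wrist"):
    c=robot.get_calibration(n); print(n,c)
    cv2.imwrite(f"pics/{n}0.png",robot.grab_frame(n))
print(robot.observe())
E
```

```text
pics
scene {'vertical_fov': 54.58458709093591, 'cx': 313.56183027170704, 'cy': 240.29140154981408, 'k1': -0.013288904537771573, 'rvec': array([ 0.53306421, -2.4012594 ,  1.54599382]), 'tvec': array([0.53824034, 0.19091262, 0.79676846])}
side {'vertical_fov': 57.6607926810854, 'cx': 316.9643620588958, 'cy': 240.05352513444691, 'k1': -0.08848936190734552, 'rvec': array([ 0.09891519, -2.63163696,  1.61177513]), 'tvec': array([0.57732087, 0.07321627, 1.05256952])}
wrist {'vertical_fov': 58.54116961046695, 'cx': 317.3565120850176, 'cy': 243.3078418224688, 'k1': 0.0008871613814436917, 'rvec': array([-2.31966878, -1.71851381, -0.25960064]), 'tvec': array([-0.60001052, -0.03860538,  0.38102061])}
{'time': 0.15, 'q': array([6.05791393e+01, 5.99252704e+00, 5.53812318e+00, 8.96052183e+01,
       9.53660006e-04, 7.75273211e+01]), 'qvel': array([-0.00116084, -0.08153784,  0.16562958,  0.0217096 ,  0.00915849,
       -0.07055459]), 'joint_torque': array([ 3.49726615e-03, -5.57359207e+01,  5.04006493e+01,  1.25759011e-02,
       -3.05953108e-04, -1.25981103e-05]), 'tool_pos': array([0.17479467, 0.57378688, 0.30329081]), 'tcp_rot': array([-1.79941991e+02, -1.38079970e-02,  1.63051811e+02]), 'ft_force': array([0.21278444, 0.17453718, 0.03520238]), 'torque': array([-0.03947443,  0.01085965,  0.02208061]), 'gripper_width': 0.08523941333620473}
```

View pics/scene0.png

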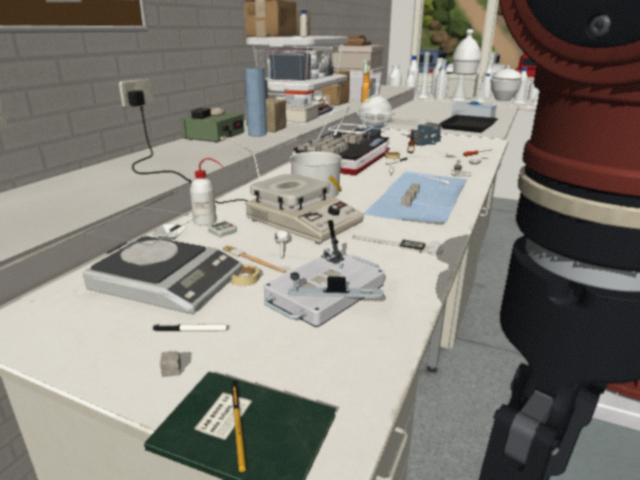

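View pics/side0.png

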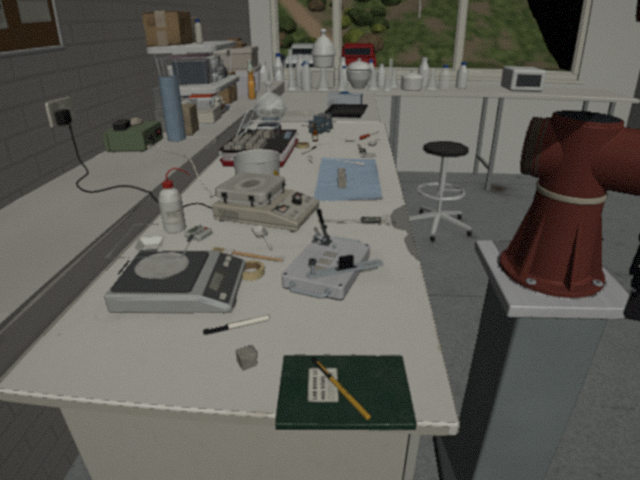

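View pics/wrist0.png

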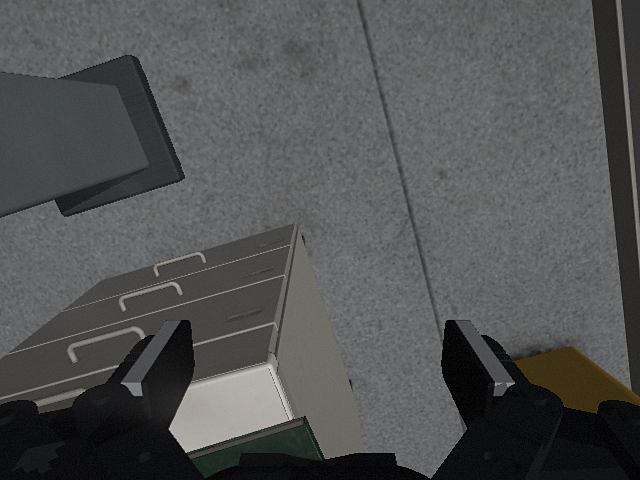

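The scene image shows the carrier at about (325,288), with the strap running from the bolt at (295,280) to its end at (380,294), the grip at (337,284) and the catch at (333,240). In the side image the carrier is at about (328,265). The wrist camera shows only the floor. I'll write the helpers and enlarge the crops.

```bash
cat > h.py <<'E'
import numpy as np, cv2
from scipy.optimize import least_squares
from scipy.spatial.transform import Rotation as Ro
def K(c,h=480):
    f=h/2/np.tan(np.radians(c['vertical_fov'])/2); return f
def proj(c,P):
    P=np.atleast_2d(P); R=cv2.Rodrigues(c['rvec'])[0]; X=P@R.T+c['tvec']
    s=X[:,:2]/X[:,2:]; r2=(s**2).sum(1,keepdims=True); s=s*(1+c['k1']*r2)
    return s*K(c)+[c['cx'],c['cy']]
def ray(c,uv):
    uv=np.array(uv,float); d=(uv-[c['cx'],c['cy']])/K(c); s=d.copy()
    for _ in range(20): s=d/(1+c['k1']*(s@s))
    R=cv2.Rodrigues(c['rvec'])[0]; return -R.T@c['tvec'], R.T@np.array([*s,1])
def onplane(c,uv,z):
    o,d=ray(c,uv); return o+d*(z-o[2])/d[2]
E
python3 - <<'E'
from h import *
from plant import robot
c=robot.get_calibration("scene"); s=robot.get_calibration("side")
for uv in [(295,280),(333,260),(380,294),(325,318),(265,293),(328,253),(382,275)]: print("sc",uv,onplane(c,uv,.036).round(3))
for uv in [(312,270),(321,242),(380,265)]: print("si",uv,onplane(s,uv,.036).round(3))
for n,(x0,y0,x1,y1) in dict(scene=(150,210,450,390),side=(190,190,430,370)).items():
    im=cv2.imread(f"pics/{n}0.png")[y0:y1,x0:x1]
    k=800/(x1-x0) if n=="side" else 800/300
    cv2.imwrite(f"pics/{n}0c.png",cv2.resize(im,None,fx=k,fy=k,interpolation=cv2.INTER_CUBIC))
E
```

```text
sc (295, 280) [0.601 0.075 0.036]
sc (333, 260) [ 0.566 -0.042  0.036]
sc (380, 294) [0.426 0.054 0.036]
sc (325, 318) [0.49  0.175 0.036]
sc (265, 293) [0.631 0.145 0.036]
sc (328, 253) [ 0.59  -0.069  0.036]
sc (382, 275) [ 0.446 -0.021  0.036]
si (312, 270) [0.582 0.095 0.036]
si (321, 242) [ 0.572 -0.046  0.036]
si (380, 265) [0.426 0.062 0.036]
```

View pics/scene0c.png

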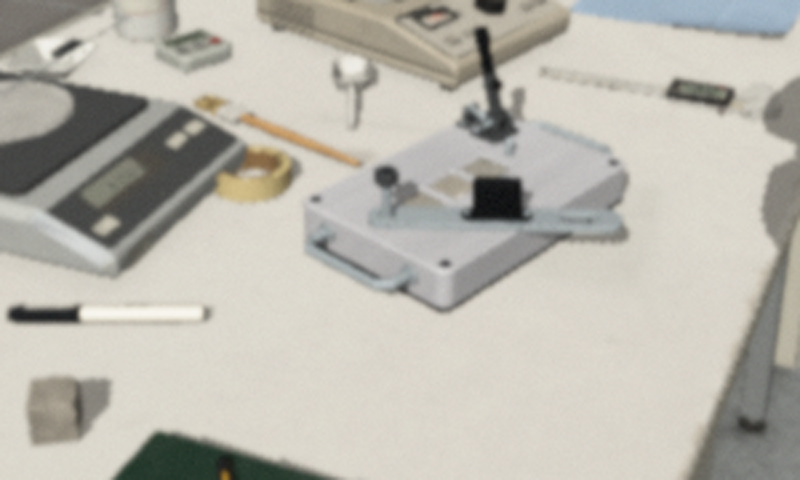

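View pics/side0c.png

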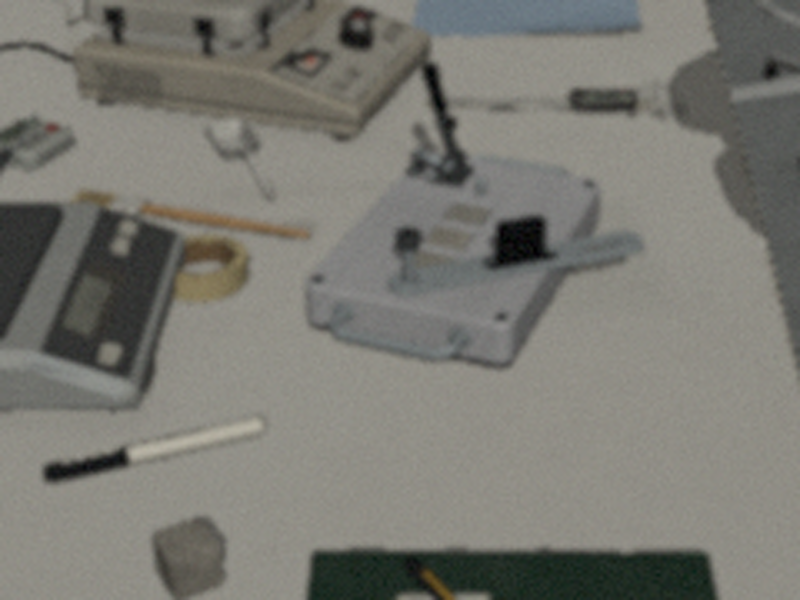

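```bash
python3 - <<'E'
from h import *
from plant import robot
c=robot.get_calibration("wrist"); o=robot.observe()
Rt=Ro.from_euler('xyz',o['tcp_rot'],degrees=True).as_matrix()
R=cv2.Rodrigues(c['rvec'])[0]; p=-R.T@c['tvec']
print("cam in tool",Rt.T@(p-o['tool_pos'])); print((Rt.T@R.T).round(3)); print(robot.tip_reach)
# candidates: camera point at (0.53,0.02), all yaws
t_c=Rt.T@(p-o['tool_pos'])
zc=(Rt.T@R.T)[:,2]
for yaw in range(-180,180,30):
  RR=Ro.from_euler('xyz',[180,0,yaw],degrees=True).as_matrix()
  d=RR@zc; cam=np.array([.535,.02,.04])-d*(.36/-d[2])
  pos=cam-RR@t_c
  print(yaw,pos.round(3),np.round(q,0) if (q:=robot.ik(pos,[180,0,yaw])) is not None else None)
E
```

```text
cam in tool [ 0.07635786  0.00068038 -0.07120342]
[[ 0.    -0.955 -0.298]
 [ 1.     0.    -0.   ]
 [ 0.    -0.298  0.955]]
0.0726
-180 [0.499 0.019 0.329] [-13. -11.  -8.  93.   0. -13.]
-150 [0.504 0.002 0.329] [-15. -10.  -8.  93.   0. -45.]
-120 [ 0.518 -0.011  0.329] [-16.  -8.  -6.  92.   0. -76.]
-90 [ 0.536 -0.016  0.329] [ -16.   -5.   -3.   92.    0. -106.]
-60 [ 0.553 -0.011  0.329] [ -15.   -2.    0.   92.    0. -135.]
-30 [0.566 0.003 0.329] [ -13.    0.    2.   92.    0. -163.]
0 [0.571 0.021 0.329] [-11.   1.   3.  92.   0. 169.]
30 [0.566 0.038 0.329] [ -9.   1.   3.  92.   0. 141.]
60 [0.552 0.051 0.329] [ -8.  -2.   0.  92.   0. 112.]
90 [0.534 0.056 0.329] [-8. -5. -2. 92.  0. 82.]
120 [0.517 0.051 0.329] [-9. -8. -5. 92.  0. 51.]
150 [0.504 0.037 0.329] [-11. -10.  -8.  93.   0.  19.]
```

```bash
python3 - <<'E'
from h import *
from plant import robot
robot.move_pose([0.56,0.045,0.329],[180,0,45])
robot.pause(0.2)
import pickle
c=robot.get_calibration("wrist"); im=robot.grab_frame("wrist")
pickle.dump(c,open("w1.pkl","wb"));cv2.imwrite("pics/w1.png",im)
print(robot.observe()['time'])
E
```

```text
2.7333
```

View pics/w1.png

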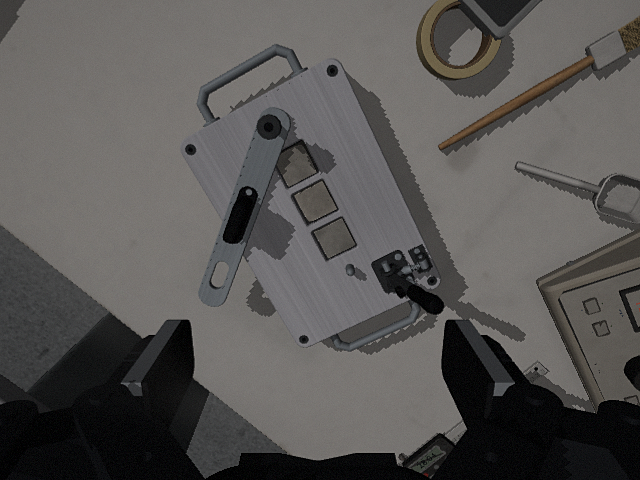

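The wrist view shows the bolt head at (269,126), cubes at (298,163), (316,201) and (335,239), the stud at about (350,269), the slot at (219,276), the grip at about (240,215), and the catch from (400,270) to its tip at (432,302). I'll enlarge it to refine these.

```bash
python3 - <<'E'
import cv2
im=cv2.imread("pics/w1.png")
im=cv2.convertScaleAbs(im,alpha=1.5,beta=10)
cv2.imwrite("pics/w1a.png",cv2.resize(im[90:310,170:450],(0,0),fx=2.85,fy=2.7,interpolation=cv2.INTER_CUBIC)[:600])
g=cv2.resize(im[90:315,175:365],(0,0),fx=3,fy=3,interpolation=cv2.INTER_CUBIC)[:600]
cv2.imwrite("pics/w1b.png",cv2.resize(im[95:310,180:460],(0,0),fx=2.75,fy=2.75,interpolation=cv2.INTER_CUBIC))
E
```

```text
(no output)
```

View pics/w1b.png

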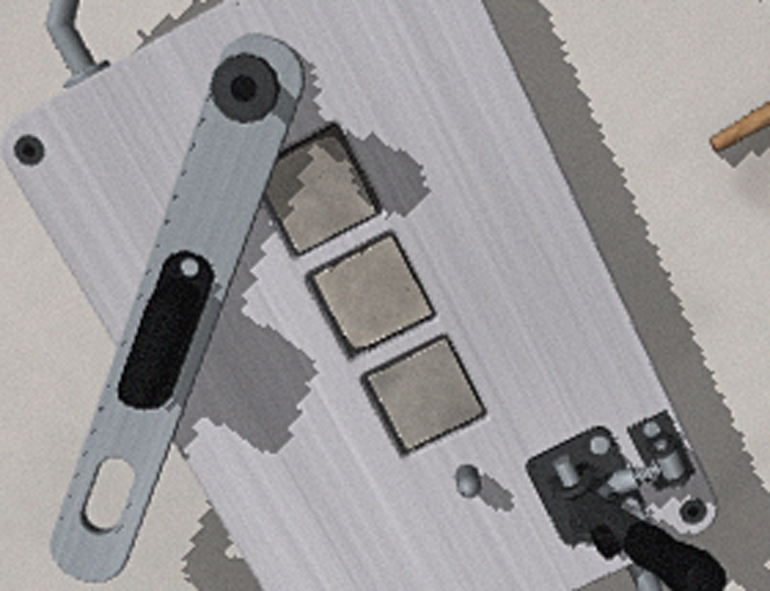

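```bash
cat > fit.py <<'E'
from h import *
import pickle
c=pickle.load(open("w1.pkl","rb"))
def px(x,y): return [x/2.75+180,y/2.75+95]
car=np.array([[5,85,77],[5,12,36],[5,-25,36],[5,-55,50],[5-15.5,12+15.5,36],[5+15.5,12-15.5,36]])/1e3
uv=np.array([px(244,88),px(372,295),px(424.5,395.5),px(466,475),px(308,275),px(434,315)])
# corner naming checked by residuals
car=car[:4]; uv=uv[:4]
def T(p,P): R=Ro.from_euler('z',p[2]).as_matrix(); return P@R.T+[p[0],p[1],0]
f=lambda p:(proj(c,T(p,car))-uv).ravel()
r=least_squares(f,[.55,.03,-.2]); p=r.x
print("carrier",p[:2].round(4),np.degrees(p[2]).round(2),"res px",r.fun.round(1))
bolt=T(p,np.array([[.005,.085,.036]]))[0]; stud=T(p,np.array([[.005,-.055,.036]]))[0]
slot=onplane(c,px(107,494),.041)
d=slot[:2]-bolt[:2]; print("bolt",bolt,"stud",stud,"slot",slot,"dist",np.hypot(*d))
a=np.arctan2(d[1],d[0]); print("strap ang",np.degrees(a),"swing",((p[2]-np.pi/2)-a)%(2*np.pi))
S=lambda x,y,z: bolt+[x*np.cos(a)-y*np.sin(a),x*np.sin(a)+y*np.cos(a),z]
im=cv2.imread("pics/w1.png")
def dot(P,col):
    u=proj(c,P)[0]; cv2.circle(im,(int(round(u[0]*8)),int(round(u[1]*8))),12,col,-1,shift=3)
for x in(.062,.098):
  for y in(-.006,.006): dot(S(x,y,.036),(0,0,255))
for y in(-.013,.013):dot(S(.1,y,.005),(0,255,0)); dot(S(.03,y,.005),(0,255,0))
dot(S(.172,0,.005),(0,255,0))
ax=T(p,np.array([[.035,-.076,.05]]))[0]; dot(ax,(255,0,255))
tip=ax+Ro.from_euler('z',p[2]).as_matrix()@np.array([.081*np.sin(.26),0,.081*np.cos(.26)]); dot(tip,(255,0,255))
for x,y in((-75,110),(75,110),(75,-110),(-75,-110)): dot(T(p,np.array([[x/1e3,y/1e3,.036]]))[0],(255,255,0))
print("grip",S(.08,0,.036),"axle",ax,"tip",tip)
cv2.imwrite("pics/w1fit.png",cv2.resize(im[40:360,170:470],(0,0),fx=1.85,fy=1.85,interpolation=cv2.INTER_CUBIC))
E
python3 fit.py
```

```text
carrier [0.5503 0.038 ] -17.17 res px [-0.9 -1.3 -0.3 -0.8  0.1 -1.   1.2  3.7]
bolt [0.58016524 0.11770491 0.036     ] stud [ 0.5388298  -0.01605376  0.036     ] slot [0.45091263 0.06243553 0.041     ] dist 0.14057362168223755
strap ang -156.84808668764342 swing 0.866998730473018
grip [0.50660799 0.08625128 0.072     ] axle [ 0.56129205 -0.04497515  0.05      ] tip [ 0.58118725 -0.05112336  0.12827759]
```

View pics/w1fit.png

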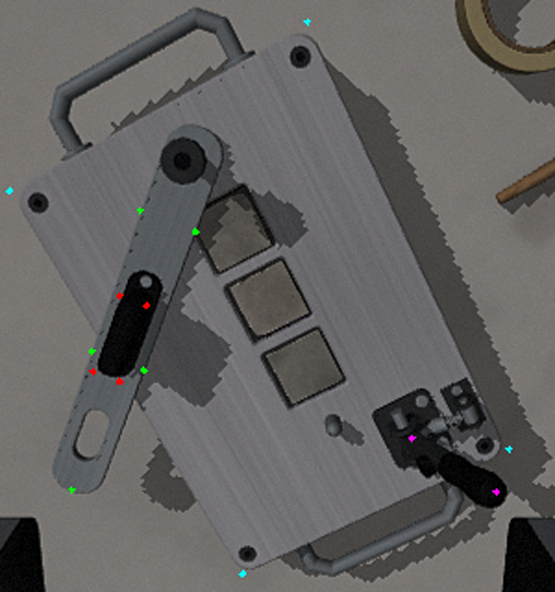

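```bash
cat > fit2.py <<'E'
from h import *
import pickle
c=pickle.load(open("w1.pkl","rb"))
def px(x,y): return [x/2.75+180,y/2.75+95]
h=15.5
P=[];U=[]
# pocket outer corners: order (+x,+y),(+x,-y),(-x,-y),(-x,+y)
for y,q in((49,[(340,124),(381,213),(299,256),None]),(12,[(393,233),(436,315),(352,357),(307,276)]),(-25,[(445,336),(487,412),(405,455),(362,379)])):
    for (sx,sy),u in zip(((1,1),(1,-1),(-1,-1),(-1,1)),q):
        if u: P.append((5+sx*h,y+sy*h,36)); U.append(px(*u))
P=np.array(P)/1e3;U=np.array(U)
ex=np.array([[5,85,77],[5,-55,50]])/1e3; exu=np.array([px(244,88),px(466,475)])
def T(p,P): R=Ro.from_euler('z',p[2]).as_matrix(); return P@R.T+[p[0],p[1],p[3] if len(p)>3 else 0]
for p0 in([.55,.03,-.2],[.55,.03,-.2,0]):
    r=least_squares(lambda p:(proj(c,T(p,P))-U).ravel(),p0); p=r.x
    print(p.round(4),np.degrees(p[2]),np.abs(r.fun).max().round(1),r.fun.round(1)); print((proj(c,T(p,ex))-exu).round(1))
R=cv2.Rodrigues(c['rvec'])[0]; print("cam",-R.T@c['tvec'],R[2])
E
python3 fit2.py
```

```text
[ 0.5497  0.037  -0.3067] -17.571176958171556 1.4 [-0.9 -1.2  1.3 -0.2 -1.   0.9  0.2 -1.1  0.8  0.7 -0.2  1.2 -0.6 -0.2
  0.6 -1.   0.8  1.4 -0.4  0.8 -0.7 -0.9]
[[ 0.2 -0.1]
 [ 1.1  5.1]]
[ 0.5486  0.036  -0.3065 -0.0069] -17.56159838693726 1.5 [-0.6  0.1  1.3  0.4 -0.4  1.2  0.1 -0.7  0.4  0.5  0.   0.8 -0.1 -0.1
  0.2 -1.2  0.1  0.6 -0.5 -0.3 -0.5 -1.5]
[[1.3 1.6]
 [0.5 3.8]]
cam [0.6134556  0.1000937  0.40018174] [-0.21011629 -0.21076925 -0.9546871 ]
```

```bash
cat >> fit2.py <<'E'
P=np.vstack([P,ex]); U=np.vstack([U,[px(244,88),px(468,487)]])
r=least_squares(lambda p:(proj(c,T(p,P))-U).ravel(),[.55,.03,-.3]); p=r.x
print("FINAL",p,np.degrees(p[2]),r.fun.round(1)[-4:])
bolt=T(p,np.array([[.005,.085,.036]]))[0]; stud=T(p,np.array([[.005,-.055,.036]]))[0]
slot=onplane(c,px(107,494),.041); end=onplane(c,px(88,580),.041)
print("bolt",bolt,"stud",stud,"slot",slot,np.hypot(*(slot-bolt)[:2]),"end",end,np.hypot(*(end-bolt)[:2]))
d=end-bolt; a=np.arctan2(d[1],d[0]); d=slot-bolt; a2=np.arctan2(d[1],d[0]); print("ang",np.degrees([a,a2]),"swing",((p[2]-np.pi/2)-np.array([a,a2]))%(2*np.pi))
# raw line edges
im=cv2.resize(cv2.imread("pics/w1.png")[90:320,170:460],(0,0),fx=2.6,fy=2.6,interpolation=cv2.INTER_CUBIC)
def poly(Ps,col):
    u=(proj(c,np.array(Ps))-[170,90])*2.6; cv2.polylines(im,[np.round(u*8).astype(int)],True,col,1,cv2.LINE_AA,3)
def draw(b,a):
    S=lambda x,y,z: b+[x*np.cos(a)-y*np.sin(a),x*np.sin(a)+y*np.cos(a),z]
    poly([S(x,y,.005) for x,y in((0,-.013),(.16,-.013),(.172,0),(.16,.013),(0,.013),(-.013,0))],(0,255,0))
    for z,col in((.005,(255,0,0)),(.036,(0,0,255))): poly([S(x,y,z) for x,y in((.062,-.006),(.098,-.006),(.098,.006),(.062,.006))],col)
draw(bolt,a)
poly(T(p,np.array([[-75,110,36],[75,110,36],[75,-110,36],[-75,-110,36]])/1e3),(255,255,0))
for y in(49,12,-25): poly(T(p,np.array([[5+i*15.5,y+j*15.5,36] for i,j in((1,1),(1,-1),(-1,-1),(-1,1))])/1e3),(255,0,255))
cv2.imwrite("pics/w1fit2.png",im)
E
python3 fit2.py|sed -n '/FINAL/,$p'
```

```text
FINAL [ 0.549669    0.03708591 -0.30611674] -17.539197274823938 [ 0.1 -0.1  0.4  0.7]
bolt [0.580052   0.11662755 0.036     ] stud [ 0.53786185 -0.01686399  0.036     ] slot [0.45091263 0.06243553 0.041     ] 0.14004910867142217 end [0.42312296 0.04657625 0.041     ] 0.17185432404194606
ang [-155.94456997 -157.2351375 ] swing [0.84483313 0.86735778]
```

View pics/w1fit2.png

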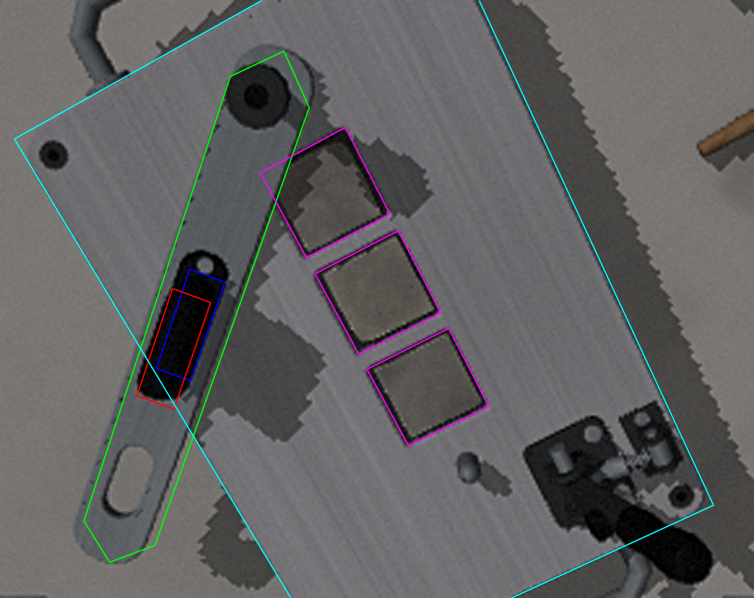

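The pocket, bolt and edge overlays line up with the picture. The strap points along -157.2° (swing 0.867 rad) with the grip at about (0.506, 0.086). Next I'll grasp it and lift.

```bash
cat > geo.py <<'E'
import numpy as np
bolt=np.array([.58005,.11663]); stud=np.array([.53786,-.01686]); cy=-17.54; a0=-157.2; a1=cy-90
def grip(a,r=.08): return bolt+r*np.array([np.cos(np.radians(a)),np.sin(np.radians(a))])
E
python3 - <<'E'
from h import *; from geo import *
from plant import robot
g=grip(a0); yaw=a0+180
robot.set_gripper(0.045)
robot.move_pose([*g,.19],[180,0,yaw])
hit=robot.line_to([*g,.119],vel=.08,guard=8)
print(hit,robot.observe()['tool_pos'],robot.observe()['ft_force'])
robot.set_gripper(0.0)
o=robot.observe(); print(o['gripper_width'],o['ft_force'],o['tool_pos'],o['time'])
cv2.imwrite("pics/w2.png",robot.grab_frame("wrist")); cv2.imwrite("pics/sc2.png",cv2.resize(robot.grab_frame("scene")[200:350,230:430],None,fx=4,fy=4))
E
```

```text
False [0.50666078 0.08560218 0.11956148] [0.3631946  0.24899395 0.33466644]
0.01085702179096064 [-0.25971738  0.04685787  4.29636602] [0.50667063 0.08556998 0.11954937] 5.3167
```

View pics/w2.png

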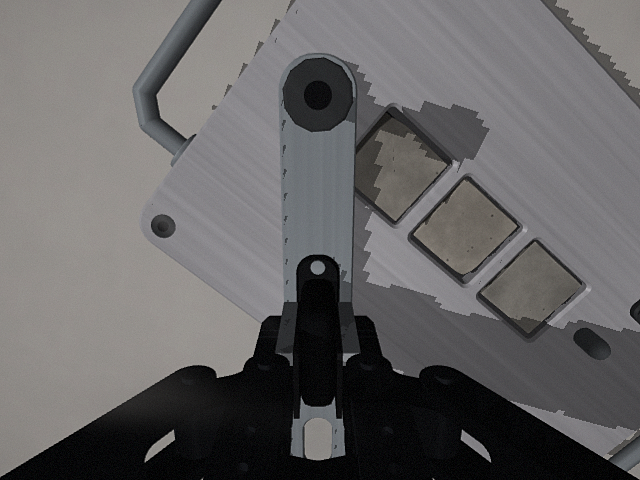

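View pics/sc2.png

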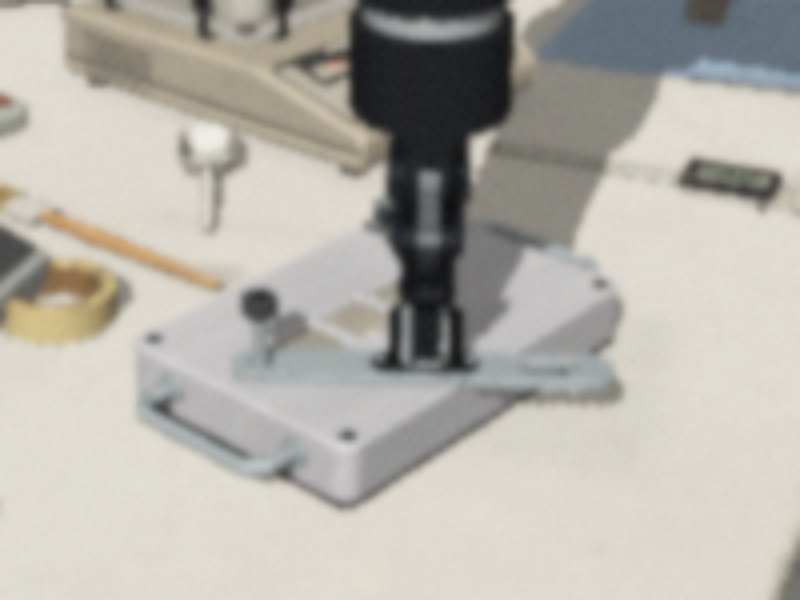

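The grasp is good: the gripper stopped at a width of 10.9 mm, the strap lies along the image's vertical axis (bolt at u=318, slot at (318,437)), and the slot is visible between the fingers. Next I'll lift and swing.

```bash
python3 - <<'E'
from h import *; from geo import *
from plant import robot
o=robot.observe(); z0=o['tool_pos'][2]
off=o['tool_pos'][:2]-grip(a0)
print("hit",robot.line_to([*grip(a0),z0+.020],vel=.05,guard=25),robot.observe()['ft_force'])
n=6
for a in np.linspace(a0,a1,n+1)[1:]:
    h=robot.line_to([*grip(a),z0+.020],vel=.06,rotation=[180,0,a+180],guard=25)
    o=robot.observe(); print(round(a,1),h,o['ft_force'].round(1),o['torque'].round(2))
    if h: break
print(o['tool_pos'],o['time'],o['gripper_width'])
import pickle
pickle.dump(robot.get_calibration("wrist"),open("w3.pkl","wb"))
im=robot.grab_frame("wrist"); cv2.imwrite("pics/w3.png",im)
cv2.imwrite("pics/sc3.png",cv2.resize(robot.grab_frame("scene")[200:350,230:430],None,fx=4,fy=4))
E
```

```text
hit False [ 0.1846667  -0.62125417 -2.05064747]
-148.9 False [ 0.4 -0.5 -2.7] [0.   0.02 0.  ]
-140.6 False [-1.4  0.1 -1.7] [-0.    0.03  0.01]
-132.4 False [-0.7 -0.2 -2.5] [-0.    0.03  0.05]
-124.1 False [-0.5 -0.4 -2.8] [-0.03  0.02  0.  ]
-115.8 False [-0.5 -0.3 -1.2] [-0.03 -0.01  0.04]
-107.5 False [-1.1 -0.1 -2.2] [ 0.03  0.01 -0.01]
[0.55548325 0.04064219 0.13945918] 8.025 0.010779376212460407
```

View pics/w3.png

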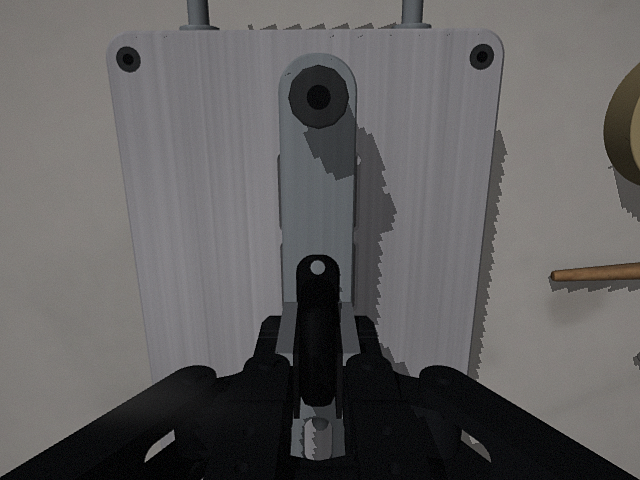

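View pics/sc3.png

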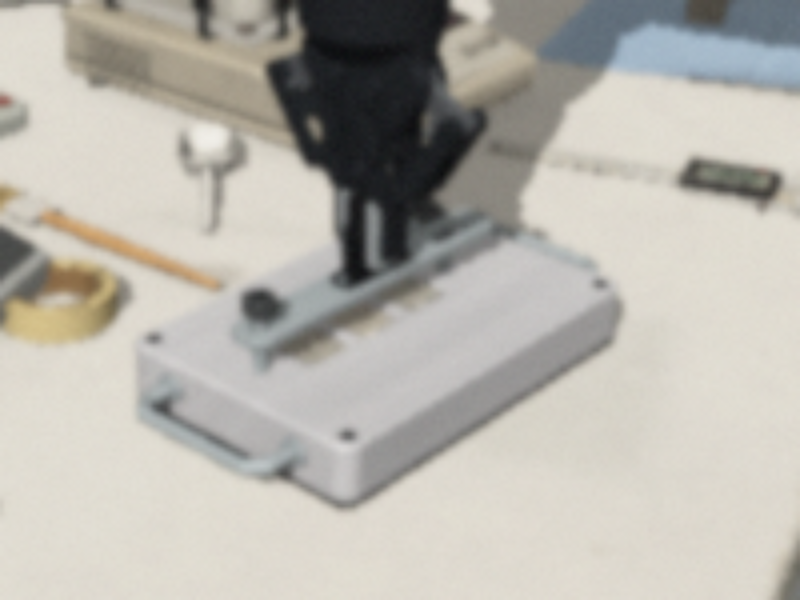

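```bash
python3 - <<'E'
from h import *; from geo import *
import pickle
c=pickle.load(open("w3.pkl","rb"))
print(proj(c,[[*stud,.05],[*stud,.046],[*grip(a1,.14),.061],[*grip(a1,.126),.061],[*bolt,.077]]).round(1))
im=cv2.imread("pics/w3.png")[395:470,270:370]
cv2.imwrite("pics/w3c.png",cv2.convertScaleAbs(cv2.resize(im,None,fx=8,fy=8,interpolation=cv2.INTER_CUBIC),alpha=1.5,beta=15))
E
```

```text
[[320.1 425.9]
 [320.  419.8]
 [320.2 444. ]
 [320.1 416.7]
 [319.2  98.4]]
```

View pics/w3c.png

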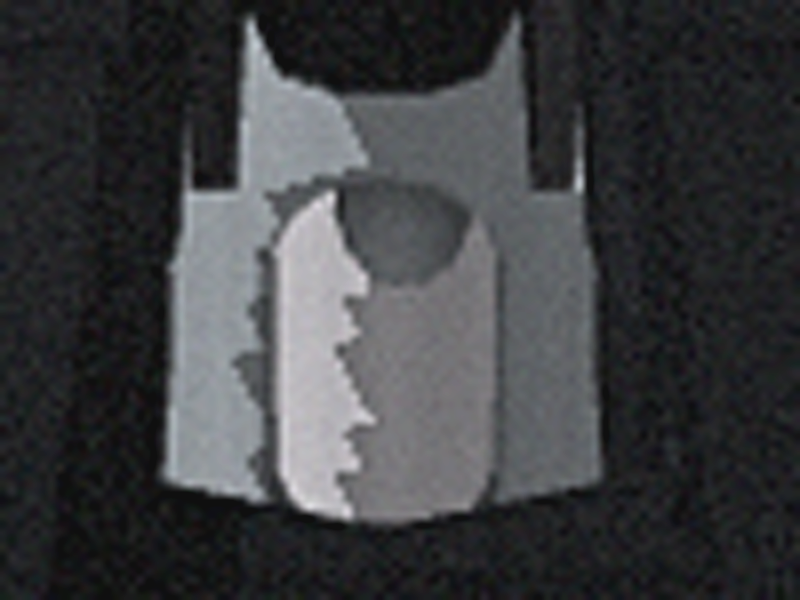

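The stud shows through the slot at u≈320.6 against a slot centre of about 318.1, so the slot needs to move roughly 1.1 mm to the right, about 0.47° more swing. Correct that, then lower with a guard.

```bash
python3 - <<'E'
from h import *; from geo import *
from plant import robot
a=a1+.47; z0=.11955
robot.line_to([*grip(a),z0+.020],vel=.02,rotation=[180,0,a+180])
cv2.imwrite("pics/w4.png",cv2.resize(robot.grab_frame("wrist")[395:470,270:370],None,fx=6,fy=6))
f0=robot.observe()['ft_force']
h=robot.line_to([*grip(a),z0+.0005],vel=.03,guard=10)
o=robot.observe(); print(h,o['tool_pos'],o['ft_force']-f0,o['torque'],o['time'])
cv2.imwrite("pics/w5.png",robot.grab_frame("wrist"))
cv2.imwrite("pics/sc5.png",cv2.resize(robot.grab_frame("scene")[200:350,230:430],None,fx=4,fy=4))
E
```

```text
False [0.55659393 0.0401427  0.1199973 ] [ 0.09965479 -1.04273229  0.43380362] [-0.02197203  0.01642021  0.03446727] 9.225
```

View pics/w5.png

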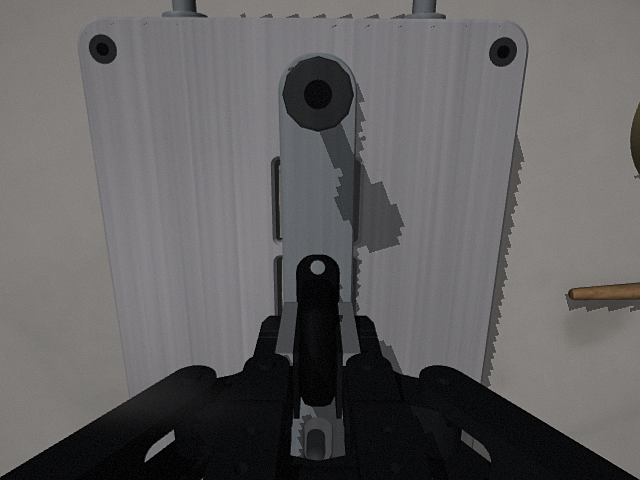

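View pics/sc5.png

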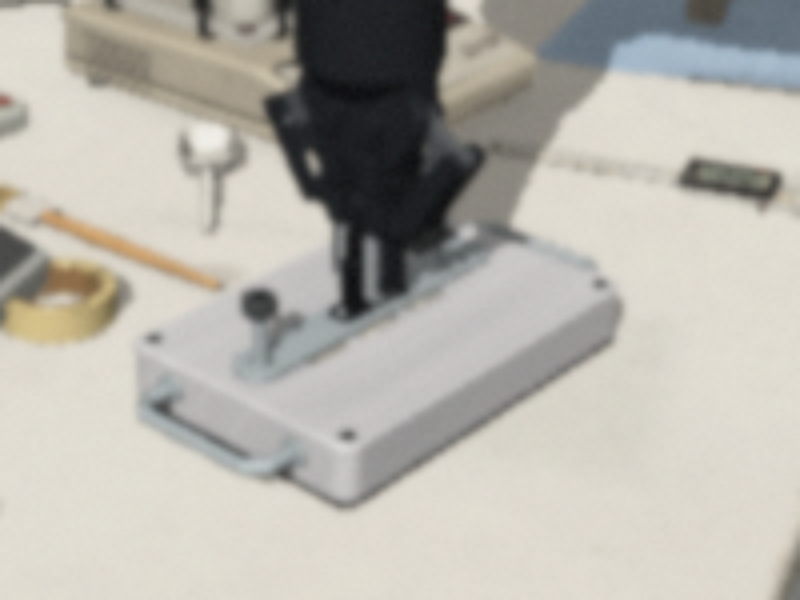

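The strap is down: the stud shows in the slot at about (318,438), there was no contact force, and the TCP is back at its grasp height. I'll release, retreat and check, then view the catch before pushing.

```bash
python3 - <<'E'
from h import *; from geo import *
from plant import robot
import pickle
c=pickle.load(open("w1.pkl","rb"))
for uv in((540,283),(570,355),(430,467),(525,165)): 
    w=onplane(c,uv,.05 if uv[0]>530 and uv[1]>200 else 0.01); R=Ro.from_euler('z',cy,degrees=True).as_matrix()
    print(uv,w.round(3),(R.T@(w-[.54967,.03709,0])).round(3))
o=robot.observe(); p=o['tool_pos']
robot.set_gripper(0.035)
robot.line_to([p[0],p[1],.24],vel=.15)
robot.set_gripper(0.0)
pickle.dump(robot.get_calibration("wrist"),open("w6.pkl","wb"))
cv2.imwrite("pics/w6.png",robot.grab_frame("wrist"))
print(robot.observe()['time'])
E
```

```text
(540, 283) [ 0.649 -0.142  0.05 ] [ 0.149 -0.141  0.05 ]
(570, 355) [ 0.626 -0.221  0.05 ] [ 0.151 -0.223  0.05 ]
(430, 467) [ 0.43  -0.266  0.01 ] [-0.023 -0.325  0.01 ]
(525, 165) [ 0.713 -0.066  0.01 ] [ 0.186 -0.049  0.01 ]
11.1167
```

View pics/w6.png

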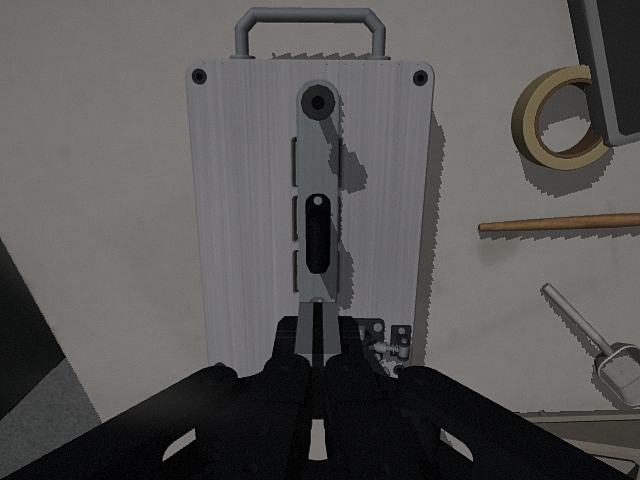

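The strap stayed in line along the carrier after release. The nearest obstacle, the balance corner at carrier (149,-141), is clear of my path. Next I'll push the catch from its +x side.

```bash
python3 - <<'E'
from h import *; from geo import *
from plant import robot
R=Ro.from_euler('z',cy,degrees=True).as_matrix()
W=lambda x,y,z: (R@np.array([x,y,0])+[.54967,.03709,z])
zt=.105+.0726; rot=[180,0,a1+180]
robot.move_pose(W(.105,-.076,.25),rot)
robot.line_to(W(.105,-.076,zt),vel=.15)
x=.105
for x in (.085,.07,.055,.04,.03,.02,.01):
    h=robot.line_to(W(x,-.076,zt),vel=.06,guard=20)
    o=robot.observe(); print(x,h,(R.T@o['ft_force']).round(1))
    if h: break
print(o['time'],(R.T@(o['tool_pos']-[.54967,.03709,0])).round(4))
cv2.imwrite("pics/sc7.png",cv2.resize(robot.grab_frame("scene")[200:350,230:430],None,fx=4,fy=4))
cv2.imwrite("pics/si7.png",cv2.resize(robot.grab_frame("side")[200:320,250:410],None,fx=5,fy=5))
E
```

```text
0.085 False [ 0.6  0.3 -0.2]
0.07 False [2.3 1.5 0.4]
0.055 False [2.8 0.1 2.1]
0.04 False [ 0.9  0.6 -0.1]
0.03 False [ 0.7 -0.5 -0.2]
0.02 False [-0.7  0.8  0. ]
0.01 False [0.6 0.6 0.6]
14.9583 [ 0.0099 -0.076   0.1777]
```

View pics/sc7.png

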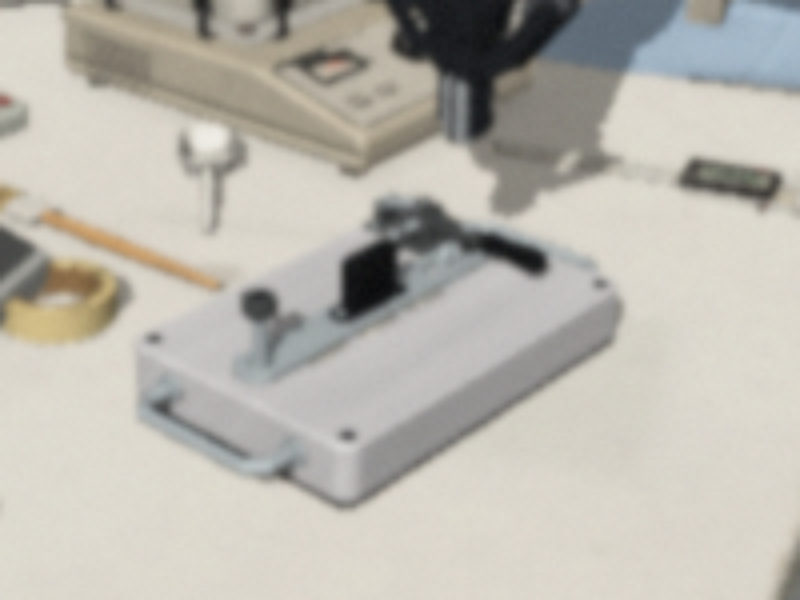

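View pics/si7.png

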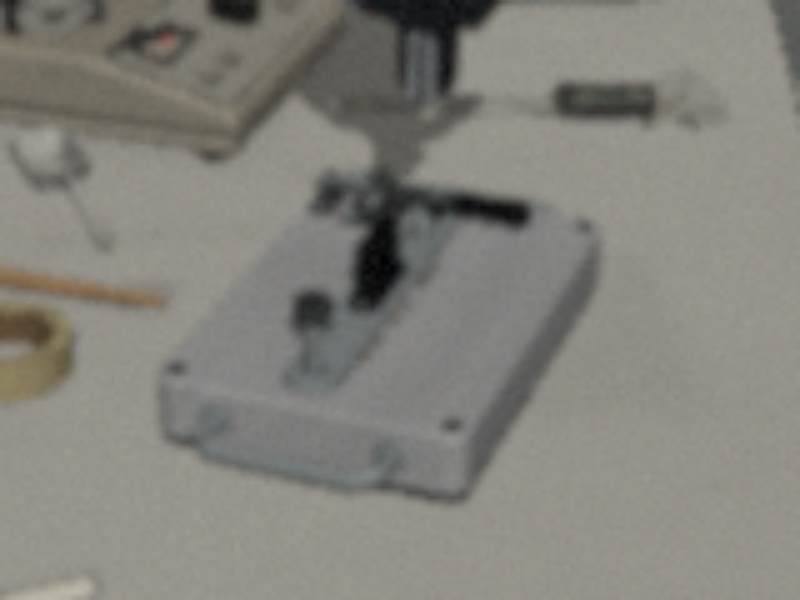

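The catch has snapped over and its lever lies level across the strap's end. In the scene crop the handle runs from (480,240) to (545,265). I'll retreat and take a close look with the wrist camera.

```bash
python3 - <<'E'
from h import *; from geo import *
from plant import robot
p=robot.observe()['tool_pos']
robot.line_to([p[0],p[1],.3],vel=.2)
robot.move_pose([.56,.045,.329],[180,0,45]); robot.pause(.2)
import pickle
pickle.dump(robot.get_calibration("wrist"),open("w8.pkl","wb"))
im=robot.grab_frame("wrist"); cv2.imwrite("pics/w8.png",im)
c=robot.get_calibration("wrist")
R=Ro.from_euler('z',cy,degrees=True).as_matrix()
for n,(x,y,z) in dict(tip=(35-81,-76,50),stud=(5,-55,50),slot=(5,-55,41),grip=(5,5,72)).items(): print(n,proj(c,R@np.array([x,y,0])/1e3+[.54967,.03709,z/1e3]).round(0))
print(robot.observe()['time'])
cv2.imwrite("pics/w8c.png",cv2.convertScaleAbs(cv2.resize(im[95:345,190:460],None,fx=2.4,fy=2.4,interpolation=cv2.INTER_CUBIC),alpha=1.5))
E
```

```text
tip [[309. 315.]]
stud [[350. 272.]]
slot [[349. 268.]]
grip [[318. 219.]]
16.725
```

View pics/w8c.png

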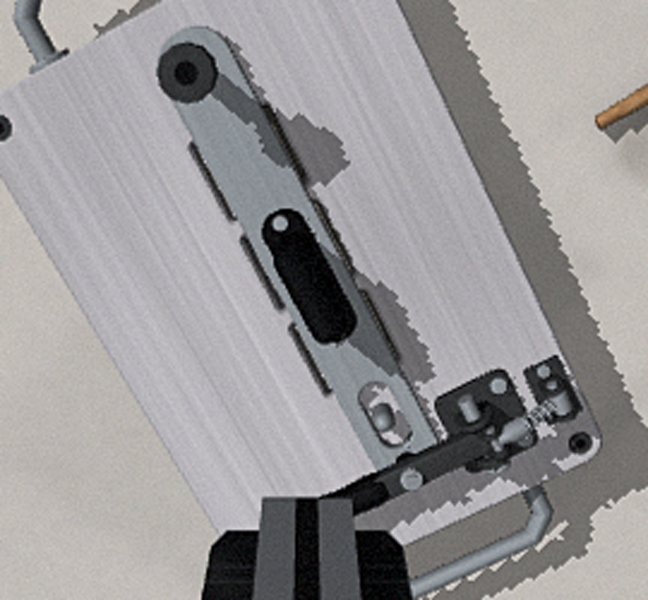

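The stud, at crop (384,415), is near the middle of the slot. The lever lies over the strap's end, the strap is flat over the pockets, and the robot is clear of everything. I'm handing the job in.

```bash
python3 -c "
from plant import robot
robot.job_done(); print(robot.observe()['time'])"
```

```text
the job is handed in; nothing more can be done
the job is handed in; nothing more can be done
```

The strap is closed over the three cubes with the stud in its slot, and the catch has snapped down onto its end. I handed the job in after about 17 s of the 43 s allowed; it reported no verdict.

- **What I did:** I found the carrier and strap from one wrist picture. I gripped the strap by its black grip, lifted it 20 mm and swung it about 50° round the bolt. The wrist picture through the slot called for a 0.5° correction, and then I lowered it onto the deck. After letting go, I pushed the catch from its +x side with the closed fingers; the force reading when I stopped to check reached about 3 N.
- **Strap:** In the last wrist picture it lies in line across the pockets, with the stud near the middle of the slot. When I lowered it, it met no resistance and the gripper came back to its grasp height.
- **Catch:** All three last pictures show the lever down across the strap's end. I judged this by eye and did not measure its angle.
- **Cubes and bystanders:** The cubes are hidden under the strap, so I saw only the pocket edges, but nothing touched them. The robot stayed away from the spare cube, tape, caliper and marker, but I did not measure their positions again.
- **Disagreement:** My first carrier fit was off by about 4 pixels at the stud because I had picked the wrong point on it. Refitting with the pocket corners fixed this.

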